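# Seat the filter collar on the lamp port and hold it home

## Task

Before touching the filter collar, switch the lamp off by flipping the isolator's red-knobbed toggle lever over from the orange dot to the white dot. Then turn the knurled black filter collar where it sits on the lamp port, without taking it off, until its hidden keyways drop over the pins, and push it straight down against the spring, fully home on the flange. Finish while still holding it pushed home, and leave everything else where it is.

Things in the scene. Friction and masses are not known exactly. Their poses are not given: they have to be found in the camera images.
- lamp_unit: White fixed lamp unit, 130 x 104 x 40 mm (x, y, z), dark cooling fins on its sides, filter port on top. Origin: centre of the underside, on the port's axis; z up.
- port (a point): Centre of the top of the light-metal flange (56 mm across, 7 mm high) on the lamp unit, 47 mm above its origin. A steel spigot 30 mm across stands on this axis up to 21 mm above this point, with three radial pins 120 deg apart, 4 mm thick, reaching 20 mm from the axis, their tops 13 mm above this point. How the pins are turned is not given.
- collar: Loose knurled black collar (filter cell), 52 mm across, 38 mm high, about 0.15 kg. Origin: centre of its lower face, z up. Three hidden keyways 9 mm wide, 120 deg apart, run up inside it from the lower face. It starts sitting on the pins, origin 13 mm above the port point; a clockwise turn (from above) of somewhere between 20 and 80 deg brings keyways over pins, within about 7 deg either way.
- collar_top (a point): Centre of the collar's top face (amber glass), 38 mm above its origin; the top 14 mm is a solid head, good to grip; fingers may reach lower. Over the pins the collar drops 8 mm onto the spring ring (origin 5 mm above the port point); pushed 5 mm farther it sits home on the flange (origin at the port point, this point 38 mm above it). It does not lock: let go, the spring lifts it.
- spring_ring (a joint): Sprung dark metal ring, 47 mm across, round the spigot under the collar: 0 m when up (5 mm proud of the flange), 0.005 m when pressed flush with the flange. It pushes up with 4.5 N at 0 and 9 N when flush.
- isolator_box: Grey fixed isolator box, 96 x 64 x 34 mm (x, y, z). Origin: centre of the underside; z up, its x axis points from the orange dot (on, nearer the robot) to the white dot (off, farther from the robot), which lie 39 mm either side of the centre. The lever's pivot axis runs along the box's y axis, 40 mm above the origin.
- lever_tip (a point): Top end of the toggle lever, 56 mm from its pivot: a red knob 18 mm across and 26 mm long on a 9 mm rod. The tip stands about 27 mm to either side of the pivot and 89 mm above the box's underside when the lever lies at an end stop.
- isolator_lever (a joint): Toggle lever: 0 rad at the on stop (leaning 0.5 rad towards the orange dot), 1.0 rad at the off stop (leaning 0.5 rad towards the white dot). It is over-centre: past upright (0.5 rad) it falls to the nearer stop by itself and stays; moving it takes less than 2 N at the knob.
- microscope: Bystander: large fixed grey and black microscope, 395 x 203 x 412 mm, at the left of the work surface (robot's view), turned slantwise; origin at the middle of its underside. Keep the arm clear of it, also on the way in.
- notepad: Bystander: yellow notepad, 76 x 76 x 18 mm, origin at the centre of its underside.
- stapler: Bystander: red stapler, 30 x 125 x 40 mm, origin at the centre of its underside.
- film_box: Bystander: small black and yellow cardboard box, 40 x 55 x 32 mm, origin at the centre of its underside.
- tally_counter: Bystander: hand tally counter, 60 x 54 x 29 mm, origin at the centre of its underside.
- marker_black: Bystander: black marker pen, 129 mm long, 18 mm thick, origin at the centre of its underside.
- timer: Bystander: round white and grey lab timer, 64 mm across, 42 mm high, origin at the centre of its underside.

How it is judged:
By the outcome, as a careful person would: the job done as asked, in the order asked, and still so for the second after the job is handed in, while the arm keeps its last pose, push and grip.
It also fails if it takes over 58 s, if anything falls off the work surface, if the arm or the gripper's body presses on something with over 40 N, if the wrist force passes 120 N, or if a joint passes its speed limit or range.

## Robot

A 6-joint arm with a two-finger parallel gripper is mounted at the origin on a cart in front of the work surface, level with it; the furniture and walls round the work are solid. World frame = base frame: x ahead of the robot, y to its left, z up, the work surface at z = 0. Lengths are in mm, angles in rad, forces in N, time in s.
With the tool pointing down it reaches from about 350 to 775 mm from the base axis. Payload 7.3 kg.
Tool frame: the origin (TCP) lies at the very end of the fingers, on their centre line; the grasp point (between the pads) lies bot.grasp_offset behind it (bot.grasp_offset is the distance from the TCP to the grasp point, in mm); z points along the fingers, y is the line along which they close (so a half turn about z gives the same grasp; the last joint's range is limited). The gripper opens to 92 mm and grips with 3 to 60 N. Pads are 19 mm wide; open, the fingers measure 130 mm over their backs; the gripper's body (75 mm by 190 mm) begins 47 mm behind the grasp point.
Start: joints at [-1.276, 0.342, 1.524, -0, 1.275, -0.146], TCP at [224.022, -474.825, 226.741] pointing down, gripper open.
Joint ranges: [-2.53, 2.53], [-0.77, 2.02], [0.04, 2.7], [-1, 4.14], [0.28, 2.66], [-3.11, 3.11]. Speed limits (rad/s): [2.57, 2.57, 3.14, 3.14, 3.14, 3.14].

## Interface

Orientations are given as [roll, pitch, yaw] about the fixed x, y, z axes, in that order (R = Rz(yaw) Ry(pitch) Rx(roll)).
In Python, from plant import bot gives the robot as it stands. The module is installed in compiled form; this text tells all that it offers.
- The arm moves only by the shell command python3 -m handwheel 'ROWS'. ROWS is JSON, a list of rows, each an object of numbers: "claw": the finger opening in mm, from 0 to 91.8; "dx", "dy", "dz": the shift along the tool's x, y, z in mm; "rx", "ry", "rz": the turn, a rotation vector about the tool's x, y, z in rad. A call has 1 to 10 rows; each row shifts and turns the commanded pose from where the row before left it, along the tool's axes as they then stand; what a row does not reach is not made up. A row lasts 1/10 s, in which the tool goes at most 50 mm and 8.59 degrees, less where a joint would pass 70% of its speed; a pose out of reach is approached as far as the arm can. A call is refused whole if a number of a shift passes 50 or a number of a turn 0.15, either way. A call with a gripper value outside its range is refused whole. The fingers move at their own pace and stop on an object; the grip force is fixed at half the most. Time passes only in rows, so rows that do not move let the fingers close. It gives the time, the measured TCP pose, the force and the opening at its end, in the units of the state.
- bot.get_obs(): the state, without advancing time (a new reading comes with each control period).
- bot.capture(name): name is "scene" or "top" or "wrist"; returns a dict with "frame" (420x560x3 uint8, red, green, blue), "camera_matrix" (3x3 intrinsics, pixels), "view" (4x4, takes a point from world to camera coordinates); the wrist camera has in their place "mount" (4x4, takes a point from camera to tool coordinates, whose origin is the TCP and whose axes are the flange's). Camera axes: x right, y down, z forward; pixel columns grow to the right and rows downward; lengths in mm; the calibration is good to about 2 mm. A picture is of the moment at which its call begins: read the wrist's pose just before it. There is no depth.
- bot.close_job(): hands the job in, once; it reports no verdict.
The state is a dict: "time": time; "joint_positions": joint angles; "dq": joint speeds; "tau": joint torques, N m; "tool_pos": TCP position; "tcp_rot": TCP orientation; "contact_force": force on the tool from outside, world axes, zero at the start; "moment": the same for the moment, N m; "grip_width": finger opening in mm.
Only numpy, scipy, OpenCV 4.12 (cv2) and the standard library are available. Lean on these libraries where they do the work, as an engineer would, in place of code of your own. Each camera call takes 0.05 s, during which the arm holds its last target. There are 200 camera calls.

## Working session

There is one attempt and no reset: what is moved stays moved. The work goes in short steps, Python scripts to look and compute and a shell command to move; the robot and the scene stay as the last step left them, time stands still between calls to the robot, and variables do not carry over. Pictures are saved under pics/ and viewed, on a budget of 10 in all, crops included, one or two more only if the job needs it, and the job is handed in when it is done.

```bash
mkdir -p pics; cat > h.py <<'E'
from plant import bot
import cv2, numpy as np
def snap(n,f):
    c=bot.capture(n); cv2.imwrite('pics/'+f,c['frame'][:,:,::-1]); return c
E
python3 - <<'E'
from h import *
o=bot.get_obs(); print(o, bot.grasp_offset)
a=snap('scene','s0.png'); b=snap('top','t0.png')
for c in(a,b): print(c['camera_matrix'],np.round(c['view'],3).tolist())
np.savez('cams.npz',Ks=a['camera_matrix'],Vs=a['view'],Kt=b['camera_matrix'],Vt=b['view'])
E
```

```text
{'time': 0.0, 'joint_positions': array([-1.27600633e+00,  3.42684235e-01,  1.52501031e+00,  1.67665804e-05,
        1.27537768e+00, -1.45980472e-01]), 'dq': array([-0.00081647, -0.00116238,  0.00024179, -0.00082122, -0.00035195,
        0.00095641]), 'tau': array([-1.11443722e-03, -4.31248212e+01, -2.44212538e+01,  7.17292889e-02,
        5.61598269e-02, -1.34935053e-04]), 'tool_pos': array([ 223.90154732, -474.42196636,  226.06727197]), 'tcp_rot': array([-3.14013116e+00, -2.31083627e-04,  4.40765410e-01]), 'contact_force': array([ 0.04845257, -0.04953919,  0.44702613]), 'moment': array([0.03362536, 0.01384604, 0.00628008]), 'grip_width': 91.98017861519143} 18.8
[[412.52967748   0.         271.09153044]
 [  0.         412.52967748 215.74486332]
 [  0.           0.           1.        ]] [[-0.549, -0.836, -0.013, 330.558], [-0.513, 0.35, -0.784, 318.015], [0.66, -0.423, -0.621, 1147.642], [0.0, 0.0, 0.0, 1.0]]
[[389.16321417   0.         277.20680851]
 [  0.         389.16321417 212.56347281]
 [  0.           0.           1.        ]] [[0.006, -1.0, 0.003, 61.207], [-0.997, -0.006, -0.071, 534.12], [0.071, -0.003, -0.997, 1152.367], [0.0, 0.0, 0.0, 1.0]]
```

View pics/s0.png

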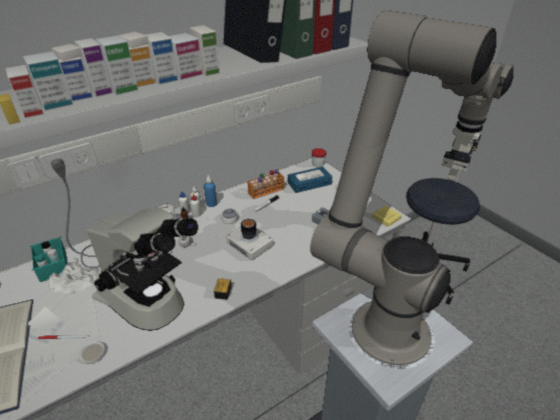

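View pics/t0.png

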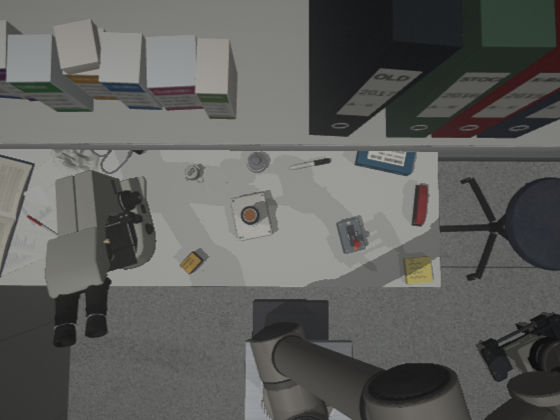

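The lamp collar appears at about (250,215) and the isolator at about (352,235), with the red knob at (357,244), in the top view. I'll enlarge that region for the angles.

```bash
python3 - <<'E'
from h import *
i=cv2.imread('pics/t0.png')[180:280,220:400]
cv2.imwrite('pics/t0c.png',cv2.resize(i,None,fx=4.4,fy=4.4,interpolation=cv2.INTER_CUBIC))
d=np.load('cams.npz')
def ray(u,v,z):
    R=d['Vt'][:3,:3];t=d['Vt'][:3,3];C=-R.T@t;r=R.T@np.linalg.solve(d['Kt'],[u,v,1]);return C+r*(z-C[2])/r[2]
for p in [(250,215,98),(352,235,34),(357,244,85)]: print(ray(*p))
E
```

```text
[520.79205148 140.91313431  98.        ]
[ 467.45058208 -157.30073628   34.        ]
[ 441.41124236 -161.2907168    85.        ]
```

View pics/t0c.png

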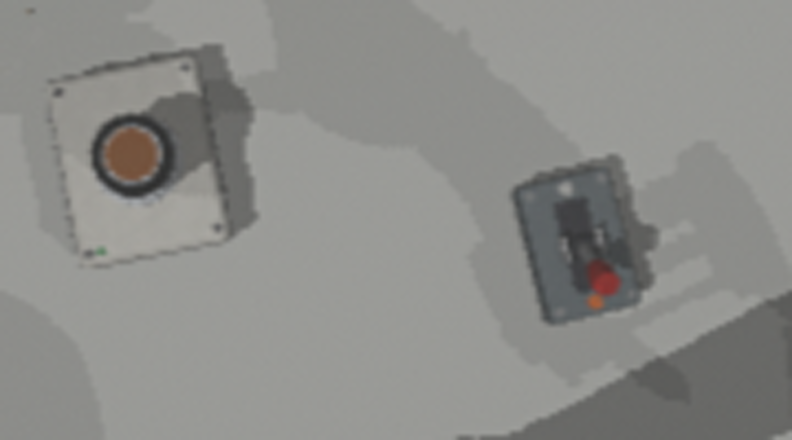

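The box's dots are at about (349,222) and (355,248), so its yaw is about 0.25 rad, and the knob leans towards orange. Next I move above the near side of the isolator with the fingers closed.

```bash
python3 -m handwheel '[{"dx":34,"dy":-21,"claw":0},{"dx":34,"dy":-21,"claw":0},{"dx":34,"dy":-21,"claw":0},{"dx":34,"dy":-21,"claw":0},{"dx":34,"dy":-21,"claw":0},{"dx":34,"dy":-21,"claw":0},{"dx":34,"dy":-21,"claw":0},{"dx":34,"dy":-22,"claw":0},{"dx":34,"dy":-22,"rz":0.1,"claw":0},{"rz":0.09,"claw":0}]'
python3 - <<'E'
from h import *
o=bot.get_obs();c=snap('wrist','w1.png');print(o['tool_pos'],o['tcp_rot'],o['grip_width'],c['camera_matrix'],np.round(c['mount'],3).tolist())
np.savez('w.npz',K=c['camera_matrix'],M=c['mount'])
d=np.load('cams.npz')
def ray(u,v,z):
    R=d['Vt'][:3,:3];t=d['Vt'][:3,3];C=-R.T@t;r=R.T@np.linalg.solve(d['Kt'],[u,v,1]);return C+r*(z-C[2])/r[2]
for p in [(132,155,98),(567,187,34),(596,301,34),(603,278,80),(50,85,40),(195,53,40),(230,240,40),(83,267,40)]: print(ray(p[0]/4.4+220,p[1]/4.4+180,p[2]))
E
```

```text
[ 223.9146296  -474.47989388  226.11470595] [-3.14027708e+00 -1.69792698e-04  4.40824013e-01] 92.00321173165467 [[324.90197108   0.         278.66522854]
 [  0.         324.90197108 207.7827082 ]
 [  0.           0.           1.        ]] [[0.001, -0.966, -0.258, 68.158], [1.0, 0.0, 0.001, -0.941], [-0.001, -0.258, 0.966, -157.791], [0.0, 0.0, 0.0, 1.0]]
[520.15355541 140.90615542  98.        ]
[ 504.42487157 -148.27321994   34.        ]
[ 427.97323108 -167.20596265   34.        ]
[ 443.68448926 -162.47815216   80.        ]
[570.7126614  200.49677235  40.        ]
[593.00434097 103.10519352  40.        ]
[467.28614578  78.64871538  40.        ]
[448.68662476 176.71240307  40.        ]invalid input at $[0]: expected keys claw, dx, dy, dz, rx, ry, rz
```

View pics/w1.png

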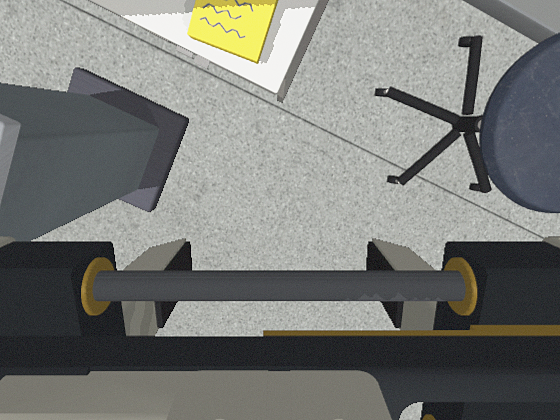

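The call was refused because every key is needed, so nothing moved; this picture shows only the start pose, with the notepad at (230,25). The dots measure 78.8 mm apart (78 expected), giving box centre (466,-158) and yaw 0.242. Collar axis is at (520,141), matching the mean of the lamp's corners.

```bash
python3 -m handwheel '[{"dx":34,"dy":-21,"dz":0,"rx":0,"ry":0,"rz":0,"claw":0},{"dx":34,"dy":-21,"dz":0,"rx":0,"ry":0,"rz":0,"claw":0},{"dx":34,"dy":-21,"dz":0,"rx":0,"ry":0,"rz":0,"claw":0},{"dx":34,"dy":-21,"dz":0,"rx":0,"ry":0,"rz":0,"claw":0},{"dx":34,"dy":-21,"dz":0,"rx":0,"ry":0,"rz":0,"claw":0},{"dx":34,"dy":-21,"dz":0,"rx":0,"ry":0,"rz":0,"claw":0},{"dx":34,"dy":-21,"dz":0,"rx":0,"ry":0,"rz":0,"claw":0},{"dx":34,"dy":-22,"dz":0,"rx":0,"ry":0,"rz":0,"claw":0},{"dx":34,"dy":-22,"dz":0,"rx":0,"ry":0,"rz":0.1,"claw":0},{"dx":0,"dy":0,"dz":0,"rx":0,"ry":0,"rz":0.1,"claw":0}]'
python3 - <<'E'
from h import *
o=bot.get_obs();c=snap('wrist','w2.png');print(o['time'],o['tool_pos'],o['tcp_rot'],o['grip_width'])
yaw=o['tcp_rot'][2];R=np.array([[np.cos(yaw),np.sin(yaw),0],[np.sin(yaw),-np.cos(yaw),0],[0,0,-1]])
for n,p in dict(white=(504.4,-148.3,34),orange=(428,-167.2,34),knob=(444,-162.5,80)).items():
    q=R.T@(np.array(p)-o['tool_pos']); M=c['mount']; k=c['camera_matrix']@(M[:3,:3].T@(q-M[:3,3])); print(n,'tool',q,'pix',k[:2]/k[2])
E
```

```text
time: 1.15
tool_pos: [420.8, -167.7, 226.6]
tcp_rot: [-3.14, -0.001, 0.242]
contact_force: [0.1, -0.6, -0.3]
grip_width: 16.4
1.15 [ 420.82413724 -167.73450223  226.60445815] [-3.14036716e+00 -7.13772673e-04  2.41729994e-01] 16.386537014553408
white tool [ 85.79820261   1.13716405 192.60445815] pix [280.16918094 103.01218813]
orange tool [  7.09517726   1.19881551 192.60445815] pix [280.09528986 178.75959072]
knob tool [ 23.75508061   0.46558948 146.60445815] pix [279.59093307 169.64436502]
```

View pics/w2.png

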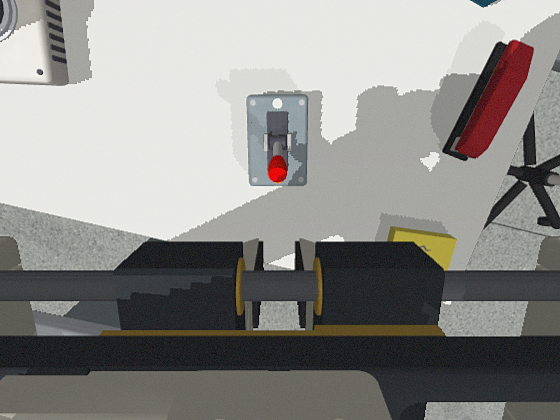

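The wrist view shows the white dot at (278,103) and the knob at (278,168), as predicted and aligned with the tool. Next I go down behind the knob.

```bash
python3 -m handwheel '[{"dx":-8,"dy":0,"dz":30,"rx":0,"ry":0,"rz":0,"claw":0},{"dx":0,"dy":0,"dz":40,"rx":0,"ry":0,"rz":0,"claw":0},{"dx":0,"dy":0,"dz":40,"rx":0,"ry":0,"rz":0,"claw":0},{"dx":0,"dy":0,"dz":30,"rx":0,"ry":0,"rz":0,"claw":0},{"dx":0,"dy":0,"dz":18,"rx":0,"ry":0,"rz":0,"claw":0},{"dx":0,"dy":0,"dz":0,"rx":0,"ry":0,"rz":0,"claw":0}]'
python3 -m handwheel '[{"dx":7,"dy":0,"dz":0,"rx":0,"ry":0,"rz":0,"claw":0},{"dx":7,"dy":0,"dz":0,"rx":0,"ry":0,"rz":0,"claw":0},{"dx":7,"dy":0,"dz":0,"rx":0,"ry":0,"rz":0,"claw":0},{"dx":7,"dy":0,"dz":0,"rx":0,"ry":0,"rz":0,"claw":0},{"dx":7,"dy":0,"dz":0,"rx":0,"ry":0,"rz":0,"claw":0},{"dx":7,"dy":0,"dz":0,"rx":0,"ry":0,"rz":0,"claw":0},{"dx":7,"dy":0,"dz":0,"rx":0,"ry":0,"rz":0,"claw":0},{"dx":4,"dy":0,"dz":0,"rx":0,"ry":0,"rz":0,"claw":0},{"dx":0,"dy":0,"dz":0,"rx":0,"ry":0,"rz":0,"claw":0}]'
```

```text
time: 1.8
tool_pos: [409.7, -173.0, 66.6]
tcp_rot: [-3.138, 0.004, 0.242]
contact_force: [0.1, 0.1, 1.0]
grip_width: 0.4
time: 2.7
tool_pos: [463.5, -160.7, 68.7]
tcp_rot: [3.141, -0.0, 0.241]
contact_force: [0.1, 0.2, 0.0]
grip_width: 0.6
```

Next I back off, rise, and go above the collar with the fingers open, then check both.

```bash
python3 -m handwheel '[{"dx":-10,"dy":0,"dz":0,"rx":0,"ry":0,"rz":0,"claw":0},{"dx":0,"dy":0,"dz":-45,"rx":0,"ry":0,"rz":0,"claw":0},{"dx":0,"dy":0,"dz":-45,"rx":0,"ry":0,"rz":0,"claw":0},{"dx":0,"dy":0,"dz":-45,"rx":0,"ry":0,"rz":0,"claw":0},{"dx":17,"dy":-35,"dz":0,"rx":0,"ry":0,"rz":0,"claw":91},{"dx":17,"dy":-35,"dz":0,"rx":0,"ry":0,"rz":0,"claw":91},{"dx":17,"dy":-35,"dz":0,"rx":0,"ry":0,"rz":0,"claw":91},{"dx":17,"dy":-35,"dz":0,"rx":0,"ry":0,"rz":0,"claw":91},{"dx":17,"dy":-35,"dz":0,"rx":0,"ry":0,"rz":0,"claw":91},{"dx":17,"dy":-35,"dz":0,"rx":0,"ry":0,"rz":0,"claw":91}]'
python3 -m handwheel '[{"dx":17,"dy":-35,"dz":0,"rx":0,"ry":0,"rz":0,"claw":91},{"dx":17,"dy":-35,"dz":0,"rx":0,"ry":0,"rz":0,"claw":91},{"dx":0,"dy":0,"dz":0,"rx":0,"ry":0,"rz":-0.15,"claw":91},{"dx":0,"dy":0,"dz":0,"rx":0,"ry":0,"rz":-0.15,"claw":91},{"dx":0,"dy":0,"dz":0,"rx":0,"ry":0,"rz":-0.15,"claw":91},{"dx":0,"dy":0,"dz":0,"rx":0,"ry":0,"rz":0,"claw":91}]'
python3 - <<'E'
from h import *
o=bot.get_obs();c=snap('wrist','w3.png');t=snap('top','t3.png')['frame'][:,:,::-1]
print(o['joint_positions'])
w=cv2.imread('pics/w3.png')
a=cv2.resize(t[200:265,320:390],(390,362),interpolation=cv2.INTER_CUBIC)
cv2.imwrite('pics/m3.png',np.hstack([cv2.resize(w,(408,362))[:,:,:],a]))
yaw=o['tcp_rot'][2];R=np.array([[np.cos(yaw),np.sin(yaw),0],[np.sin(yaw),-np.cos(yaw),0],[0,0,-1]])
q=R.T@(np.array([520.2,140.9,98])-o['tool_pos']); M=c['mount']; k=c['camera_matrix']@(M[:3,:3].T@(q-M[:3,3])); print('tool',q,'pix',k[:2]/k[2])
E
```

```text
time: 3.7
tool_pos: [501.5, 66.0, 203.6]
tcp_rot: [3.141, 0.001, 0.24]
contact_force: [0.1, -0.8, -0.1]
grip_width: 44.2
time: 4.3
tool_pos: [517.8, 140.6, 203.4]
tcp_rot: [-3.141, 0.001, 0.692]
contact_force: [-0.4, 0.5, 0.2]
grip_width: 89.3
[ 1.22375560e-01  3.83275313e-01  1.52884661e+00 -2.81237938e-04
  1.23047850e+00  1.00129820e+00]
tool [  2.03283879   1.26666055 105.40824331] pix [281.30353245 203.08554382]
```

View pics/m3.png

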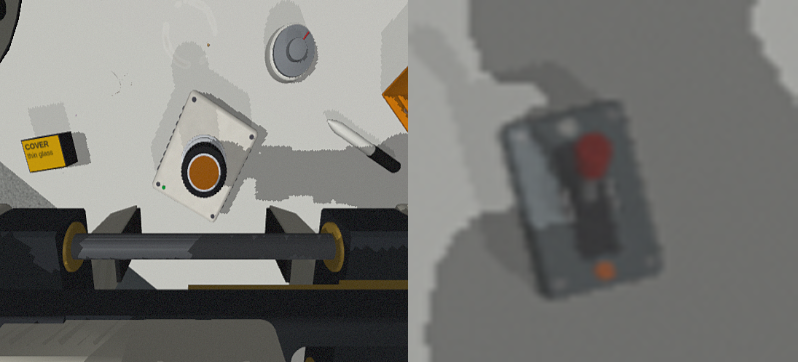

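The lever now leans to the white dot (red knob at (593,155), by the white dot at (568,125)). The collar glass is at (280,201) in the full wrist frame against (281,203) predicted, within 2 mm. I descend around the head and grip.

```bash
python3 -m handwheel '[{"dx":3,"dy":1,"dz":30,"rx":0,"ry":0,"rz":0,"claw":91},{"dx":0,"dy":0,"dz":40,"rx":0,"ry":0,"rz":0,"claw":91},{"dx":0,"dy":0,"dz":30,"rx":0,"ry":0,"rz":0,"claw":91},{"dx":0,"dy":0,"dz":20,"rx":0,"ry":0,"rz":0,"claw":91},{"dx":0,"dy":0,"dz":10,"rx":0,"ry":0,"rz":0,"claw":91},{"dx":0,"dy":0,"dz":0,"rx":0,"ry":0,"rz":0,"claw":91}]'
python3 -m handwheel '[{"dx":0,"dy":0,"dz":0,"rx":0,"ry":0,"rz":0,"claw":60},{"dx":0,"dy":0,"dz":0,"rx":0,"ry":0,"rz":0,"claw":56},{"dx":0,"dy":0,"dz":0,"rx":0,"ry":0,"rz":0,"claw":53},{"dx":0,"dy":0,"dz":0,"rx":0,"ry":0,"rz":0,"claw":45},{"dx":0,"dy":0,"dz":0,"rx":0,"ry":0,"rz":0,"claw":45},{"dx":0,"dy":0,"dz":0,"rx":0,"ry":0,"rz":0,"claw":45},{"dx":0,"dy":0,"dz":0,"rx":0,"ry":0,"rz":0,"claw":45}]'
```

```text
time: 5.0
tool_pos: [520.8, 141.9, 72.7]
tcp_rot: [-3.14, 0.002, 0.689]
contact_force: [0.0, 0.4, 0.5]
grip_width: 90.8
time: 5.7
tool_pos: [521.6, 142.3, 73.9]
tcp_rot: [3.141, -0.0, 0.691]
contact_force: [-0.9, 0.4, 3.3]
grip_width: 52.0
```

Gripped at 52.0 mm. A small downward bias first, to see the arm's stiffness.

```bash
python3 -m handwheel '[{"dx":0,"dy":0,"dz":1,"rx":0,"ry":0,"rz":0,"claw":40},{"dx":0,"dy":0,"dz":1,"rx":0,"ry":0,"rz":0,"claw":40},{"dx":0,"dy":0,"dz":0,"rx":0,"ry":0,"rz":0,"claw":40},{"dx":0,"dy":0,"dz":0,"rx":0,"ry":0,"rz":0,"claw":40}]'
```

```text
time: 6.1
tool_pos: [521.9, 142.4, 73.5]
tcp_rot: [3.141, -0.001, 0.691]
contact_force: [-5.1, -0.0, 15.2]
grip_width: 51.5
```

```bash
python3 -m handwheel '[{"dx":-0.5,"dy":-0.4,"dz":-0.8,"rx":0,"ry":0,"rz":0,"claw":40},{"dx":0,"dy":0,"dz":0,"rx":0,"ry":0,"rz":0.08,"claw":40},{"dx":0,"dy":0,"dz":0,"rx":0,"ry":0,"rz":0.08,"claw":40},{"dx":0,"dy":0,"dz":0,"rx":0,"ry":0,"rz":0.08,"claw":40},{"dx":0,"dy":0,"dz":0,"rx":0,"ry":0,"rz":0.08,"claw":40},{"dx":0,"dy":0,"dz":0,"rx":0,"ry":0,"rz":0,"claw":40},{"dx":0,"dy":0,"dz":0,"rx":0,"ry":0,"rz":0,"claw":40}]'; python3 -c "
from h import *
print(bot.get_obs()['moment'])"
python3 -m handwheel '[{"dx":0,"dy":0,"dz":0,"rx":0,"ry":0,"rz":0.06,"claw":40},{"dx":0,"dy":0,"dz":0,"rx":0,"ry":0,"rz":0.06,"claw":40},{"dx":0,"dy":0,"dz":0,"rx":0,"ry":0,"rz":0,"claw":40},{"dx":0,"dy":0,"dz":0,"rx":0,"ry":0,"rz":0,"claw":40}]'; python3 -c "
from h import *
print(bot.get_obs()['moment'])"
```

```text
time: 6.8
tool_pos: [521.9, 142.4, 73.7]
tcp_rot: [3.141, -0.003, 0.37]
contact_force: [-1.6, 0.0, 8.9]
grip_width: 51.7
[ 0.04462608  0.12226991 -0.10111754]
time: 7.2
tool_pos: [521.8, 142.4, 73.7]
tcp_rot: [3.141, -0.003, 0.25]
contact_force: [-0.7, 0.3, 8.1]
grip_width: 51.6
[-0.08033424  0.1392402  -0.10979671]
```

```bash
python3 -m handwheel '[{"dx":0,"dy":0,"dz":0,"rx":0,"ry":0,"rz":0.06,"claw":40},{"dx":0,"dy":0,"dz":0,"rx":0,"ry":0,"rz":0.06,"claw":40},{"dx":0,"dy":0,"dz":0,"rx":0,"ry":0,"rz":0,"claw":40},{"dx":0,"dy":0,"dz":0,"rx":0,"ry":0,"rz":0,"claw":40}]'; python3 -c "
from h import *
print(bot.get_obs()['moment'])"
```

```text
time: 7.6
tool_pos: [521.8, 142.4, 73.7]
tcp_rot: [3.142, -0.003, 0.13]
contact_force: [-0.6, -0.3, 8.7]
grip_width: 51.3
[ 0.00057041  0.16965515 -0.12108115]
```

```bash
python3 -m handwheel '[{"dx":0,"dy":0,"dz":0,"rx":0,"ry":0,"rz":0.06,"claw":40},{"dx":0,"dy":0,"dz":0,"rx":0,"ry":0,"rz":0.06,"claw":40},{"dx":0,"dy":0,"dz":0,"rx":0,"ry":0,"rz":0,"claw":40},{"dx":0,"dy":0,"dz":0,"rx":0,"ry":0,"rz":0,"claw":40}]'; python3 -c "
from h import *
print(bot.get_obs()['moment'])"
```

```text
time: 8.0
tool_pos: [521.8, 142.4, 73.7]
tcp_rot: [-3.141, -0.003, 0.01]
contact_force: [-0.8, -0.3, 8.9]
grip_width: 51.6
[ 0.01686464  0.18133889 -0.07003258]
```

Turned 39° so far, with steady contact on the pins.

```bash
python3 -m handwheel '[{"dx":0,"dy":0,"dz":0,"rx":0,"ry":0,"rz":0.06,"claw":40},{"dx":0,"dy":0,"dz":0,"rx":0,"ry":0,"rz":0.06,"claw":40},{"dx":0,"dy":0,"dz":0,"rx":0,"ry":0,"rz":0,"claw":40},{"dx":0,"dy":0,"dz":0,"rx":0,"ry":0,"rz":0,"claw":40}]'; python3 -c "
from h import *
print(bot.get_obs()['moment'])"
```

```text
time: 8.4
tool_pos: [521.8, 142.4, 73.7]
tcp_rot: [-3.141, -0.002, -0.11]
contact_force: [-1.7, -0.3, 9.1]
grip_width: 51.7
[ 0.02099691  0.24413383 -0.0824604 ]
```

```bash
python3 -m handwheel '[{"dx":0,"dy":0,"dz":0,"rx":0,"ry":0,"rz":0.06,"claw":40},{"dx":0,"dy":0,"dz":0,"rx":0,"ry":0,"rz":0.06,"claw":40},{"dx":0,"dy":0,"dz":0,"rx":0,"ry":0,"rz":0,"claw":40},{"dx":0,"dy":0,"dz":0,"rx":0,"ry":0,"rz":0,"claw":40}]'; python3 -c "
from h import *
print(bot.get_obs()['moment'])"
```

```text
time: 8.8
tool_pos: [521.8, 142.4, 73.7]
tcp_rot: [-3.141, -0.002, -0.23]
contact_force: [-1.7, 0.4, 8.9]
grip_width: 51.4
[ 0.11108556  0.23743596 -0.13046583]
```

53° so far.

```bash
python3 -m handwheel '[{"dx":0,"dy":0,"dz":0,"rx":0,"ry":0,"rz":0.06,"claw":40},{"dx":0,"dy":0,"dz":0,"rx":0,"ry":0,"rz":0.06,"claw":40},{"dx":0,"dy":0,"dz":0,"rx":0,"ry":0,"rz":0,"claw":40},{"dx":0,"dy":0,"dz":0,"rx":0,"ry":0,"rz":0,"claw":40}]'
```

```text
time: 9.2
tool_pos: [521.7, 142.5, 73.6]
tcp_rot: [-3.14, -0.002, -0.35]
contact_force: [-2.2, -0.1, 9.2]
grip_width: 51.1
```

```bash
python3 -m handwheel '[{"dx":0,"dy":0,"dz":0,"rx":0,"ry":0,"rz":0.06,"claw":40},{"dx":0,"dy":0,"dz":0,"rx":0,"ry":0,"rz":0.06,"claw":40},{"dx":0,"dy":0,"dz":0,"rx":0,"ry":0,"rz":0,"claw":40},{"dx":0,"dy":0,"dz":0,"rx":0,"ry":0,"rz":0,"claw":40}]'; python3 -c "
from h import *
print(bot.get_obs()['moment'])"
```

```text
time: 9.6
tool_pos: [521.2, 142.7, 73.0]
tcp_rot: [-3.141, -0.001, -0.469]
contact_force: [-1.1, 1.7, 5.3]
grip_width: 51.5
[ 0.46780636  0.29375634 -0.08547489]
```

Force and height are falling (73.7→73.0 mm, 9→5 N), so the keyways are starting to engage. I'll take a smaller turn.

```bash
python3 -m handwheel '[{"dx":0,"dy":0,"dz":0,"rx":0,"ry":0,"rz":0.06,"claw":40},{"dx":0,"dy":0,"dz":0,"rx":0,"ry":0,"rz":0,"claw":40},{"dx":0,"dy":0,"dz":0,"rx":0,"ry":0,"rz":0,"claw":40}]'; python3 -c "
from h import *
print(bot.get_obs()['moment'])"
```

```text
time: 9.9
tool_pos: [520.8, 142.8, 72.3]
tcp_rot: [-3.141, 0.0, -0.528]
contact_force: [0.1, 3.8, 0.7]
grip_width: 51.6
[ 0.77695627  0.09166467 -0.06289722]
```

```bash
python3 -m handwheel '[{"dx":-0.3,"dy":-0.5,"dz":0,"rx":0,"ry":0,"rz":0.04,"claw":40},{"dx":0,"dy":0,"dz":1,"rx":0,"ry":0,"rz":0,"claw":40},{"dx":0,"dy":0,"dz":1,"rx":0,"ry":0,"rz":0,"claw":40},{"dx":0,"dy":0,"dz":0,"rx":0,"ry":0,"rz":0,"claw":40},{"dx":0,"dy":0,"dz":0,"rx":0,"ry":0,"rz":0,"claw":40}]'; python3 -c "
from h import *
print(bot.get_obs()['moment'])"
```

```text
time: 10.4
tool_pos: [520.7, 143.0, 70.1]
tcp_rot: [3.141, 0.0, -0.569]
contact_force: [-0.5, 4.1, -1.4]
grip_width: 51.5
[ 0.85511181 -0.0460599  -0.04880432]
```

Over the pins and free to descend. I'll lower it to the spring ring, then look at the forces.

```bash
python3 -m handwheel '[{"dx":-0.3,"dy":-0.6,"dz":2,"rx":0,"ry":0,"rz":0,"claw":40},{"dx":0,"dy":0,"dz":2,"rx":0,"ry":0,"rz":0,"claw":40},{"dx":0,"dy":0,"dz":1,"rx":0,"ry":0,"rz":0,"claw":40},{"dx":0,"dy":0,"dz":0,"rx":0,"ry":0,"rz":0,"claw":40},{"dx":0,"dy":0,"dz":0,"rx":0,"ry":0,"rz":0,"claw":40}]'; python3 -c "
from h import *
print(bot.get_obs()['moment'])"
```

```text
time: 10.9
tool_pos: [520.9, 143.4, 65.6]
tcp_rot: [3.141, -0.0, -0.569]
contact_force: [-1.9, 0.5, 2.7]
grip_width: 51.0
[ 0.22611865  0.22110157 -0.02098666]
```

```bash
python3 -m handwheel '[{"dx":0,"dy":0,"dz":2,"rx":0,"ry":0,"rz":0,"claw":40},{"dx":0,"dy":0,"dz":2,"rx":0,"ry":0,"rz":0,"claw":40},{"dx":0,"dy":0,"dz":1,"rx":0,"ry":0,"rz":0,"claw":40},{"dx":0,"dy":0,"dz":1,"rx":0,"ry":0,"rz":0,"claw":40},{"dx":0,"dy":0,"dz":0,"rx":0,"ry":0,"rz":0,"claw":40},{"dx":0,"dy":0,"dz":0,"rx":0,"ry":0,"rz":0,"claw":40}]'
```

```text
time: 11.5
tool_pos: [521.0, 143.4, 61.1]
tcp_rot: [-3.141, -0.001, -0.569]
contact_force: [-5.5, 0.4, 15.7]
grip_width: 51.4
```

```bash
python3 -m handwheel '[{"dx":0,"dy":0,"dz":1,"rx":0,"ry":0,"rz":0,"claw":40},{"dx":0,"dy":0,"dz":0,"rx":0,"ry":0,"rz":0,"claw":40},{"dx":0,"dy":0,"dz":0,"rx":0,"ry":0,"rz":0,"claw":40}]'; python3 -c "
from h import *
print(bot.get_obs()['moment'])"
```

```text
time: 11.8
tool_pos: [521.0, 143.4, 61.0]
tcp_rot: [-3.141, -0.001, -0.569]
contact_force: [-8.9, -0.4, 24.8]
grip_width: 51.5
[-0.15744846  1.53578486 -0.01194238]
```

It's stiff now at z = 61.0 (25 N), but the expected home is about 60.5 and there is 9 N of sideways load. I relieve the side load and see whether it settles further.

```bash
python3 -m handwheel '[{"dx":-0.4,"dy":0.3,"dz":0,"rx":0,"ry":0,"rz":0,"claw":40},{"dx":-0.4,"dy":0.3,"dz":0,"rx":0,"ry":0,"rz":0,"claw":40},{"dx":0,"dy":0,"dz":0,"rx":0,"ry":0,"rz":0,"claw":40},{"dx":0,"dy":0,"dz":0,"rx":0,"ry":0,"rz":0,"claw":40}]'; python3 -c "
from h import *
o=bot.get_obs();print(o['moment'],o['tool_pos'],o['tcp_rot'])
s=bot.capture('scene')['frame'][:,:,::-1]
cv2.imwrite('pics/s9.png',cv2.resize(s[190:280,190:310],None,fx=6,fy=6,interpolation=cv2.INTER_CUBIC))"
```

```text
time: 12.2
tool_pos: [521.0, 143.4, 61.0]
tcp_rot: [-3.14, -0.003, -0.569]
contact_force: [-5.1, -0.4, 21.8]
grip_width: 51.8
[-0.19185288  1.04580004 -0.03299077] [520.99089124 143.38402526  61.03525982] [-3.13984715e+00 -3.01316753e-03 -5.68909208e-01]
```

View pics/s9.png

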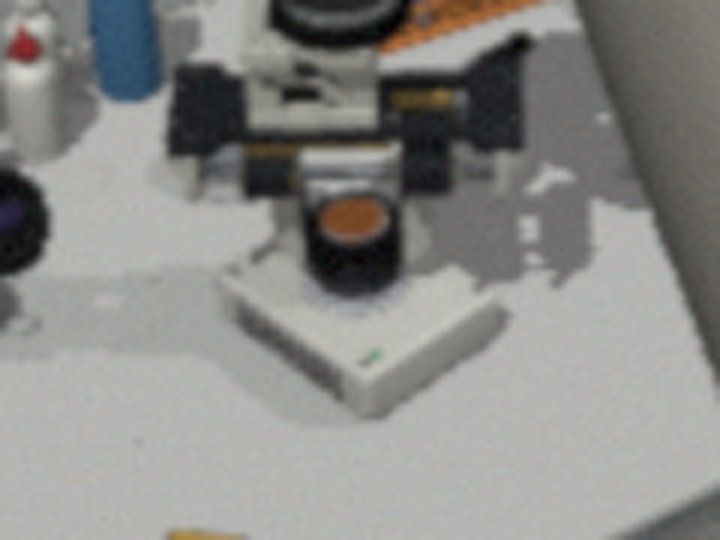

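The collar now sits low on the lamp, with only the light flange rim visible under it at (350,295). I do a small wiggle with the side load taken off, to confirm the stop is the flange rather than a tilt.

```bash
python3 -m handwheel '[{"dx":-0.5,"dy":0.3,"dz":0,"rx":0,"ry":0,"rz":0,"claw":40},{"dx":-0.3,"dy":0.2,"dz":0.4,"rx":0,"ry":0,"rz":0,"claw":40},{"dx":0,"dy":0,"dz":0,"rx":0,"ry":0,"rz":0.04,"claw":40},{"dx":0,"dy":0,"dz":0,"rx":0,"ry":0,"rz":0,"claw":40},{"dx":0,"dy":0,"dz":0,"rx":0,"ry":0,"rz":-0.02,"claw":40},{"dx":0,"dy":0,"dz":0,"rx":0,"ry":0,"rz":0,"claw":40},{"dx":0,"dy":0,"dz":0,"rx":0,"ry":0,"rz":0,"claw":40}]'; python3 -c "
from h import *
o=bot.get_obs();print(o['moment'],o['tool_pos'],o['tcp_rot'])"
```

```text
time: 12.95
tool_pos: [521.4, 143.4, 61.1]
tcp_rot: [-3.138, -0.005, -0.589]
contact_force: [-1.6, -0.5, 21.3]
grip_width: 51.6
[-0.20261691  0.59445932 -0.08753544] [521.36321123 143.41697177  61.0598707 ] [-3.13798811 -0.00527743 -0.58898404]
```

It's stiff and turns freely, but the travel reads 12.6 of 13 mm, so the collar may be gripped slightly tilted. I ease up to the spring's rest, open so it levels itself, regrip and push again.

```bash
python3 -m handwheel '[{"dx":0,"dy":0,"dz":-3,"rx":0,"ry":0,"rz":0,"claw":40},{"dx":0,"dy":0,"dz":-3,"rx":0,"ry":0,"rz":0,"claw":40},{"dx":0,"dy":0,"dz":-1,"rx":0,"ry":0,"rz":0,"claw":40},{"dx":0,"dy":0,"dz":0,"rx":0,"ry":0,"rz":0,"claw":40},{"dx":0,"dy":0,"dz":0,"rx":0,"ry":0,"rz":0,"claw":40}]'; python3 -m handwheel '[{"dx":0,"dy":0,"dz":0,"rx":0,"ry":0,"rz":0,"claw":58},{"dx":0,"dy":0,"dz":0,"rx":0,"ry":0,"rz":0,"claw":58},{"dx":0,"dy":0,"dz":0,"rx":0,"ry":0,"rz":0,"claw":58},{"dx":0,"dy":0,"dz":0,"rx":0,"ry":0,"rz":0,"claw":58}]'; python3 -c "
from h import *
o=bot.get_obs();print(o['moment'],o['tool_pos'],o['tcp_rot'])"
```

```text
time: 13.45
tool_pos: [520.0, 143.4, 65.3]
tcp_rot: [-3.14, -0.002, -0.589]
contact_force: [3.7, 0.1, 4.4]
grip_width: 51.6
time: 13.85
tool_pos: [518.1, 143.4, 64.5]
tcp_rot: [3.14, 0.002, -0.589]
contact_force: [-0.4, -0.4, 0.5]
grip_width: 57.9
[ 0.11694888  0.03330899 -0.01231356] [518.14051642 143.40783917  64.46321519] [ 3.14008779e+00  1.54705173e-03 -5.89051406e-01]
```

```bash
python3 -m handwheel '[{"dx":2,"dy":-1.3,"dz":0,"rx":0,"ry":0,"rz":0,"claw":58},{"dx":0,"dy":0,"dz":0,"rx":0,"ry":0,"rz":0,"claw":54},{"dx":0,"dy":0,"dz":0,"rx":0,"ry":0,"rz":0,"claw":48},{"dx":0,"dy":0,"dz":0,"rx":0,"ry":0,"rz":0,"claw":40},{"dx":0,"dy":0,"dz":0,"rx":0,"ry":0,"rz":0,"claw":40},{"dx":0,"dy":0,"dz":0,"rx":0,"ry":0,"rz":0,"claw":40},{"dx":0,"dy":0,"dz":0,"rx":0,"ry":0,"rz":0,"claw":40}]'; python3 -c "
from h import *
o=bot.get_obs();print(o['moment'],o['tool_pos'],o['tcp_rot'])"
```

```text
time: 14.55
tool_pos: [521.3, 143.4, 65.0]
tcp_rot: [3.141, 0.0, -0.589]
contact_force: [0.4, -0.2, -1.7]
grip_width: 51.4
[ 0.05614069 -0.04605897 -0.05371957] [521.3175013  143.44479856  65.04331148] [ 3.14143045e+00  5.92914696e-05 -5.89212641e-01]
```

```bash
python3 -m handwheel '[{"dx":0,"dy":0,"dz":1,"rx":0,"ry":0,"rz":0,"claw":40},{"dx":0,"dy":0,"dz":1,"rx":0,"ry":0,"rz":0,"claw":40},{"dx":0,"dy":0,"dz":1,"rx":0,"ry":0,"rz":0,"claw":40},{"dx":0,"dy":0,"dz":0,"rx":0,"ry":0,"rz":0,"claw":40},{"dx":0,"dy":0,"dz":0,"rx":0,"ry":0,"rz":0,"claw":40}]'; python3 -m handwheel '[{"dx":0,"dy":0,"dz":1,"rx":0,"ry":0,"rz":0,"claw":40},{"dx":0,"dy":0,"dz":1,"rx":0,"ry":0,"rz":0,"claw":40},{"dx":0,"dy":0,"dz":1,"rx":0,"ry":0,"rz":0,"claw":40},{"dx":0,"dy":0,"dz":0,"rx":0,"ry":0,"rz":0,"claw":40},{"dx":0,"dy":0,"dz":0,"rx":0,"ry":0,"rz":0,"claw":40}]';python3 -m handwheel '[{"dx":0,"dy":0,"dz":1,"rx":0,"ry":0,"rz":0,"claw":40},{"dx":0,"dy":0,"dz":0,"rx":0,"ry":0,"rz":0,"claw":40},{"dx":0,"dy":0,"dz":0,"rx":0,"ry":0,"rz":0,"claw":40}]'; python3 -c "
from h import *
o=bot.get_obs();print(o['moment'],o['tool_pos'],o['tcp_rot'])"
```

```text
time: 15.05
tool_pos: [521.4, 143.4, 62.3]
tcp_rot: [3.142, -0.0, -0.589]
contact_force: [-1.5, -1.5, 5.2]
grip_width: 50.9
time: 15.55
tool_pos: [521.4, 143.4, 60.0]
tcp_rot: [-3.141, -0.0, -0.589]
contact_force: [-4.1, -2.4, 11.3]
grip_width: 51.6
time: 15.85
tool_pos: [521.4, 143.4, 59.9]
tcp_rot: [-3.141, -0.001, -0.589]
contact_force: [-7.4, -1.1, 19.2]
grip_width: 51.4
[-0.31056289  1.25314755 -0.05516778] [521.39528182 143.44745129  59.89981004] [-3.14122416e+00 -8.16123862e-04 -5.88960838e-01]
```

After the regrip the travel is 5.1 mm (65.0→59.9) to a hard stop at 19 N, so the collar is home. I do a last hold check for creep, plus a check of the whole scene.

```bash
python3 -m handwheel '[{"dx":0,"dy":0,"dz":0,"rx":0,"ry":0,"rz":0,"claw":40},{"dx":0,"dy":0,"dz":0,"rx":0,"ry":0,"rz":0,"claw":40},{"dx":0,"dy":0,"dz":0,"rx":0,"ry":0,"rz":0,"claw":40},{"dx":0,"dy":0,"dz":0,"rx":0,"ry":0,"rz":0,"claw":40},{"dx":0,"dy":0,"dz":0,"rx":0,"ry":0,"rz":0,"claw":40},{"dx":0,"dy":0,"dz":0,"rx":0,"ry":0,"rz":0,"claw":40},{"dx":0,"dy":0,"dz":0,"rx":0,"ry":0,"rz":0,"claw":40},{"dx":0,"dy":0,"dz":0,"rx":0,"ry":0,"rz":0,"claw":40}]'; python3 -c "
from h import *
snap('top','t9.png')"
```

```text
time: 16.65
tool_pos: [521.4, 143.4, 59.9]
tcp_rot: [-3.141, -0.001, -0.589]
contact_force: [-7.6, -1.5, 18.6]
grip_width: 51.3
```

View pics/t9.png

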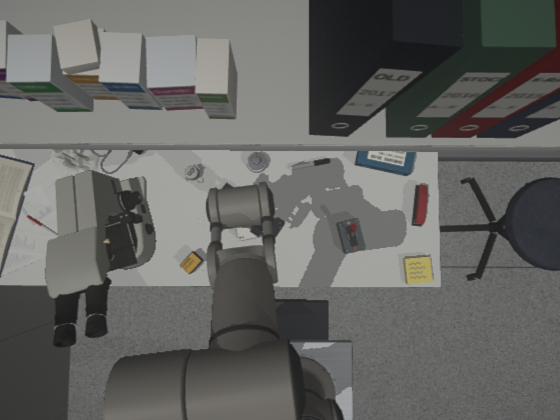

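The top view shows the lever still at the white dot (knob near (351,228)). The bystanders are where they were: notepad (418,270), stapler (420,205), film box (192,262). The hold is steady, so I hand in.

```bash
python3 -c "
from plant import bot
print(bot.close_job())"
```

```text
the job is handed in; nothing more can be done
None
```

The lamp was switched off first, then the collar was turned onto its pins and pushed home. The job was handed in at about 16.7 s with the gripper still holding it down.

- **Isolator:** I pushed the lever over with closed fingers. Two later pictures show the knob at the white dot.
- **Collar:** The keyways dropped over the pins after about 70° of clockwise turn.
- **First push:** This hit a hard stop with only about 12.6 of the expected 13 mm of travel, so I suspected a slightly tilted grip.
- **Regrip:** I let the collar rise on its spring, without taking it off, regripped it and pushed again. The second push travelled 5.1 mm (65.0 to 59.9 mm) to a hard stop, against 5 mm expected.
- **Last checks:** I held for 0.8 s with no creep at about 19 N downward, against 9 N from the spring. A side load of about 8 N remained. The bystanders I checked in the last top view had not moved.

One check is indirect: that the collar is fully home comes from travel and stiffness, because the pictures are too coarse to show a gap under 1 mm.

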